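# Open the sensory jar in its bamboo stand

## Robot

A 6-joint arm with a two-finger parallel gripper is mounted at the origin on the work surface. World frame = base frame: x ahead of the robot, y to its left, z up, the work surface at z = 0. Lengths are in mm, angles in degrees, forces in N, time in s.
With the tool pointing down it reaches from about 350 to 850 mm from the base axis. Payload 8.1 kg.
Tool frame: the origin (TCP) lies at the very end of the fingers, on their centre line; the grasp point (between the pads) lies r.tcp_to_grasp behind it (r.tcp_to_grasp is the distance from the TCP to the grasp point, in mm); z points along the fingers, y is the line along which they close (so a half turn about z gives the same grasp; the last joint's range is limited). The gripper opens to 85 mm and grips with 20 to 120 N. Pads are 22 mm wide; open, the fingers measure 114 mm over their backs; the gripper's body (76 mm by 85 mm) begins 54 mm behind the grasp point. The pads swing forward as they close: fully open they stand 13 mm farther back than shut.
Start: joints at [58.19, 7.471, 85.268, -0, 87.261, -4.893], TCP at [271.605, 535.01, 231.292] pointing down, gripper open.
Joint ranges: [-169.43, 169.43], [-51.17, 129.36], [1.28, 143.12], [-76.62, 256.62], [0, 156.53], [-152.29, 152.29]. Speed limits (degrees/s): [136.94, 136.94, 159.86, 180, 180, 180].

## Interface

Orientations are given as [roll, pitch, yaw] about the fixed x, y, z axes, in that order (R = Rz(yaw) Ry(pitch) Rx(roll)).
In Python, from bench import r gives the robot as it stands.
- The arm moves only by the shell command python3 -m handwheel 'ROWS' [OPENING] [FORCE]. ROWS is JSON, a list of rows, each a list of 4 numbers: the shift along the tool's x, y, z in m, then the turn about the tool's z in degrees. A call has 1 to 10 rows; each row shifts and turns the commanded pose from where the row before left it, along the tool's axes as they then stand; what a row does not reach is not made up. A row lasts 1/10 s, in which the tool goes at most 50 mm and 8.59 degrees, less where a joint would pass 70% of its speed; a pose out of reach is approached as far as the arm can. A call is refused whole if a number of a shift passes 0.05 or a number of a turn 8.59, either way. A call with a gripper value outside its range is refused whole. OPENING is the finger opening in m, from 0 to 0.0854, set as the call begins (- or left out, the last holds). The fingers move at their own pace and stop on an object; FORCE is the grip in N (left out, the last holds). Time passes only in rows, so rows that do not move let the fingers close. It gives the time, the measured TCP pose, the force, the opening and the grip force at its end, in the units of the state.
- r.sense(): the state, without advancing time (a new reading comes with each control period).
- r.snapshot(name): name is "side" or "top"; returns the picture (420x560x3 uint8, red, green, blue); there is no depth.
- r.camera_params(name): a dict with "fx", "fy", "cx", "cy" (pixels), "R" (3x3) and "t" (3): a world point X has camera coordinates R X + t. Camera axes: x right, y down, z forward; pixel columns grow to the right and rows downward; lengths in mm; the calibration is good to about 2 mm. A picture is of the moment at which its call begins. camera_params takes no time and is no camera call.
- r.hand_in(): hands the job in; it is judged then, once.
The state is a dict: "time": time; "joint_pos": joint angles; "qd": joint speeds; "joint_efforts": joint torques, N m; "tool_pos": TCP position; "tcp_rot": TCP orientation; "ft_force": force on the tool from outside, world axes, zero at the start; "wrist_torque": the same for the moment, N m; "finger_gap": finger opening in mm; "grip_force": force on a finger pad.
Only numpy, scipy, OpenCV 4.12 (cv2) and the standard library are available. Lean on these libraries where they do the work, as an engineer would, in place of code of your own. Each camera call takes 0.05 s, during which the arm holds its last target. There are 200 camera calls.

## Task

Set the square jar, lid on, flat and fully home in the square pocket of the bamboo block so that it cannot turn; then unscrew its tight lid anticlockwise, stop turning once the thread lets go, and lift the lid straight up. Finish while still holding the lid in the gripper, level and centred over the jar, a couple of centimetres clear of its mouth, with the jar still seated in the pocket; do not put the lid down, and leave the other things on the shelf where they are.

Things in the scene. Friction and masses are not known exactly. Their poses are not given: they have to be found in the camera images.
- jar_grip (a point): Centre of the white ceramic jar's square body, 40 mm above its underside, a good grip height. Body 54 x 54 mm (z up, x and y square to its flat sides; quarter turns look alike), 48 mm high; its round neck, 28 mm wide, ends 66 mm above the underside, at first hidden by the lid. With lid: 78 mm high, about 0.55 kg. Loose on the shelf at the start.
- lid_grip (a point): On the axis of the ribbed round aluminium lid (46 mm wide, 26 mm high, a flat dark inlay 32 x 6 mm across its top along its x), 19 mm above its lower edge, a good grip height; z up. Closed, it is 71 mm above the jar's underside, its x along the jar's x. Loose, 90 g, but locked under tabs of the neck until turned; it does not rise while turning.
- thread (a joint): Turn of the lid's thread in the jar's neck: 0 closed, growing as the lid is turned anticlockwise seen from above, relative to the jar. Drags with 0.3 N m, far more than the jar's friction on the shelf. The lid lifts off from about 1.0 rad (60 degrees); past 1.5 rad is overdone; hard stop at 1.8. It stays where it is when the lid is off.
- pocket (a point): Centre of the cork-lined pocket floor in the fixed bamboo block (120 x 120 x 20 mm); z up, x and y along the pocket's sides. Pocket 58 x 58 mm, 12 mm deep, floor 8 mm above the shelf, mouth bevelled 2 mm. Fully home, the jar's underside is on this floor; any quarter turn will do; play about 0.07 rad. Gripped at jar_grip, fingertips stay above the block.
- cup: Bystander: maple cup, 64 mm wide, 45 mm high, with a glass marble in it; origin at the centre of its underside.
- dome: Bystander: red silicone squish dome, 70 mm wide, 34 mm high; origin at the centre of its underside.
- ribbed: Bystander: white ceramic ribbed sphere, 57 mm, on a small wooden foot, 64 mm high; origin at the centre of its underside.
- beads: Bystander: aluminium bead slider on a wooden base 50 x 120 mm, 48 mm high; origin at the centre of its underside, y along the rod.
Mind the look-alikes: they are no part of the job. Leave any orange or purple look-alike of the part that bears jar_grip alone.

How it is judged (in metres and radians):
On the way, in this order (a step that is already met when the one before it is completed fails the run):
1. the jar, lid still screwed on, is seated flat and square in the pocket (horizontal distance between jar_grip and pocket below 0.005 m and z of jar_grip in the frame of pocket below 0.0425 m and angle between jar_grip's own z axis and vertical below 0.06 rad and (angle between the x axis of jar_grip and the x axis of pocket, either way round below 0.12 rad or angle between the x axis of jar_grip and the y axis of pocket, either way round below 0.12 rad) and value of joint thread below 0.3 rad), for 0.2 s.
2. the lid is unscrewed until the thread lets go, the jar staying seated (horizontal distance between jar_grip and pocket below 0.005 m and z of jar_grip in the frame of pocket below 0.0425 m and angle between jar_grip's own z axis and vertical below 0.06 rad and (angle between the x axis of jar_grip and the x axis of pocket, either way round below 0.12 rad or angle between the x axis of jar_grip and the y axis of pocket, either way round below 0.12 rad) and value of joint thread above 0.9 rad), for 0.1 s.
At the end, for the whole second after the job is handed in: Jar in the pocket (5 mm of centre, 2.5 mm of the floor, tilt < 0.06, square within 0.12 rad), thread past 0.9 rad; fingers hold the lid still, touching neither jar nor block: lower edge 3 to 55 mm above the mouth, within 15 mm of the axis, tilt < 0.2 rad (all of step 2 and z of lid_grip in the frame of jar_grip between 0.048 and 0.1 m and horizontal distance between lid_grip and jar_grip below 0.015 m and angle between lid_grip's own z axis and vertical below 0.2 rad and contact force between the fingers and lid above 2 N and contact force between each of lid, the fingers and jar below 0.1 N and contact force between lid and stand below 0.1 N and linear speed of lid below 0.02 m/s); the arm keeps its last pose, push and grip.
It fails at once if the thread is turned on far past its release (value of joint thread above 1.5 rad).
It fails at once if a bystander (cup) is displaced by more than 15 mm (distance of cup from where it was at the start of the episode above 0.015 m).
It fails at once if a bystander (dome) is displaced by more than 15 mm (distance of dome from where it was at the start of the episode above 0.015 m).
It fails at once if a bystander (ribbed) is displaced by more than 15 mm (distance of ribbed from where it was at the start of the episode above 0.015 m).
It fails at once if a bystander (beads) is displaced by more than 15 mm (distance of beads from where it was at the start of the episode above 0.015 m).
It also fails if it takes over 53 s, if anything falls off the work surface, if the arm or the gripper's body presses on something with over 40 N, if the wrist force passes 120 N, or if a joint passes its speed limit or range.

## Working session

There is one attempt and no reset: what is moved stays moved. The work goes in short steps, Python scripts to look and compute and a shell command to move; the robot and the scene stay as the last step left them, time stands still between calls to the robot, and variables do not carry over. Pictures are saved under pics/ and viewed, at most 10 in all, crops included, and the job is handed in when it is done.

```bash
mkdir -p pics; ls; python3 - <<'E'
from bench import r
import cv2
for n in("side","top"):
    cv2.imwrite(f"pics/{n}0.png",cv2.cvtColor(r.snapshot(n),cv2.COLOR_RGB2BGR))
    print(n,r.camera_params(n))
print(r.sense(),r.tcp_to_grasp)
E
```

```text
pics
side {'fx': 456.486406332348, 'fy': 456.486406332348, 'cx': 282.6767753816231, 'cy': 212.41785325742055, 'R': array([[ 0.78918482, -0.61399577, -0.0140185 ],
       [-0.46185063, -0.57827382, -0.67252761],
       [ 0.40482258,  0.53722303, -0.73993925]]), 't': array([-441.37772625,  316.44820188,  820.47087345])}
top {'fx': 492.29992245292345, 'fy': 492.29992245292345, 'cx': 293.3364323630989, 'cy': 211.82069438762414, 'R': array([[ 1.94049800e-04, -9.99990395e-01, -4.37863004e-03],
       [-9.83036158e-01,  6.12336127e-04, -1.83410840e-01],
       [ 1.83411760e-01,  4.33994249e-03, -9.83026597e-01]]), 't': array([ -10.89234795,  566.17491411, 1077.83586963])}
{'time': 0.1, 'joint_pos': array([ 5.81885864e+01,  7.51240048e+00,  8.53234998e+01, -1.00018517e-03,
        8.72618749e+01, -4.89273438e+00]), 'qd': array([ 0.03221608, -0.19347338, -0.0945309 ,  0.07302526, -0.03741152,
        0.03059542]), 'joint_efforts': array([ 1.06197993e-03, -5.70950568e+01, -5.01939690e+01, -2.21779960e-04,
        8.14622326e-03,  6.51077085e-05]), 'tool_pos': array([271.35254951, 534.57083614, 230.32804235]), 'tcp_rot': array([-1.79902496e+02, -7.34397315e-03,  1.53081363e+02]), 'ft_force': array([ 0.33661396, -0.135869  , -0.3581863 ]), 'wrist_torque': array([-0.0182237 ,  0.02641901, -0.02880705]), 'grip_force': 0.0, 'finger_gap': 85.96370136848374} 18.700000000000003
```

View pics/side0.png

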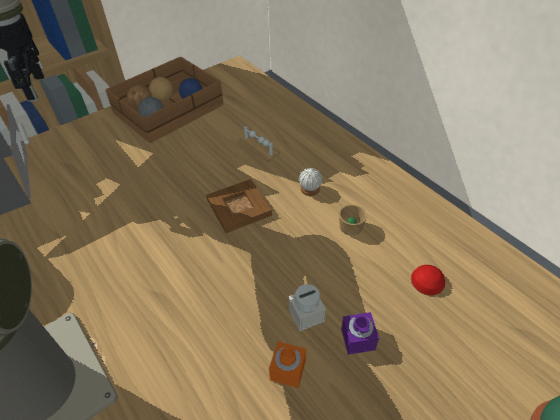

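View pics/top0.png

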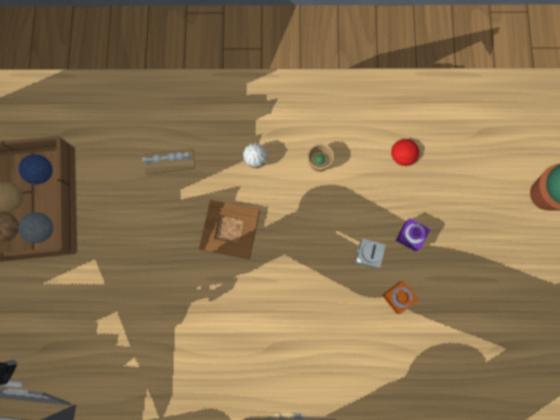

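The candidates are the white jar (top 371,252; side 306,305), the purple look-alike (top 414,234) and the orange look-alike (top 401,297). The white ribbed sphere (top 255,155) isn't a jar. I choose the white one with the grey lid and dark inlay, and will check it in a crop while measuring.

```bash
cat > h.py <<'E'
import numpy as np,cv2
from bench import r
def ray(n,u,v):
    c=r.camera_params(n);R=c["R"];o=-R.T@c["t"]
    return o,R.T@np.array([(u-c["cx"])/c["fx"],(v-c["cy"])/c["fy"],1])
def at(n,u,v,z):
    o,d=ray(n,u,v);return o+d*(z-o[2])/d[2]
def px(n,p):
    c=r.camera_params(n);q=c["R"]@np.array(p,float)+c["t"];return np.array([c["fx"]*q[0]/q[2]+c["cx"],c["fy"]*q[1]/q[2]+c["cy"]])
def tri(u1,u2):
    a,d=ray("top",*u1);b,e=ray("side",*u2)
    s,t=np.linalg.lstsq(np.c_[d,-e],b-a,rcond=None)[0];return (a+s*d+b+t*e)/2
E
python3 - <<'E'
from h import *
im=cv2.imread("pics/top0.png");sd=cv2.imread("pics/side0.png")
def crop(i,x,y,w,s):return cv2.resize(i[y:y+w,x:x+w],None,fx=s,fy=s,interpolation=cv2.INTER_CUBIC)
cv2.imwrite("pics/c1.png",np.vstack([np.hstack([crop(im,345,225,50,6),crop(im,195,190,75,4)]),np.hstack([crop(sd,280,272,50,6),crop(sd,203,170,75,4)])]))
# jar: low saturation bright in crop
hsv=cv2.cvtColor(im,cv2.COLOR_BGR2HSV)
m=((hsv[...,1]<60)&(hsv[...,2]>70)).astype(np.uint8);k=np.zeros_like(m);k[235:272,352:390]=1;m*=k
c=max(cv2.findContours(m,0,2)[0],key=cv2.contourArea);print("jar",cv2.minAreaRect(c))
g=cv2.cvtColor(im,6);d=((g<95)*1).astype(np.uint8);k[:]=0;k[243:262,365:381]=1;d*=k
c=max(cv2.findContours(d,0,1)[0],key=cv2.contourArea);print("inlay",cv2.minAreaRect(c),len(c))
E
```

```text
jar ((369.7941589355469, 253.3235626220703), (26.92145538330078, 26.92145538330078), 14.03624439239502)
inlay ((373.0000305175781, 251.50003051757812), (1.3728129863739014, 11.178619384765625), 11.309932708740234) 22
```

View pics/c1.png

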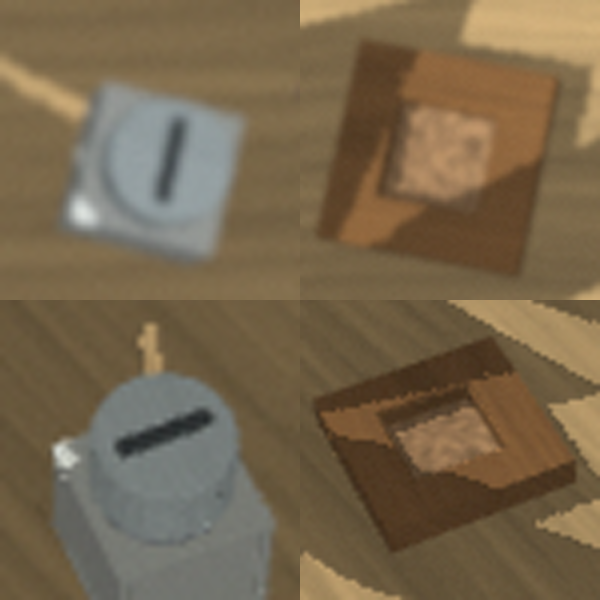

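The crop confirms the white jar with its grey lid and dark inlay (crop 171,160, so top pixel about 373.2,251.3). The pocketed block is in the right half of the crop.

```bash
python3 - <<'E'
from h import *
f=lambda p,x,y,s:((p[0]+.5)/s-.5+x,(p[1]+.5)/s-.5+y)
a=[f(p,345,225,6) for p in((180,120),(163,199))];b=[f(p,280,272,6) for p in((213,113),(116,152))]
A=[at("top",*p,78) for p in a];B=[at("side",*p,78) for p in b]
for P in(A,B):
    d=P[1]-P[0];print("inlay",sum(P)/2,np.hypot(*d[:2]),np.degrees(np.arctan2(d[1],d[0]))%180)
print("tri",tri(np.mean(a,0),np.mean(b,0)))
J=[at("top",*f(p,345,225,6),48) for p in((102,82),(244,118),(208,264))];print("jar top corners",np.round(J,1),(J[0]+J[2])/2)
for n,C,x,y in(("top",((62,40),(256,76),(221,275),(18,237)),195,190),("side",((192,38),(276,163),(92,250),(16,102)),203,170)):
    P=np.array([at(n,*f(p,x,y,4),20)[:2] for p in C]);e=np.roll(P,-1,0)-P
    print(n,np.round(P,1),P.mean(0),np.hypot(*e.T),np.degrees(np.arctan2(e[:,1],e[:,0]))%90)
q=[at("top",*f(p,195,190,4),8)[:2] for p in((104,105),(195,122),(180,211),(82,192))];print(np.mean(q,0))
E
```

```text
inlay [ 472.92931079 -187.43113193   78.        ] 29.99514177404429 166.2831158182165
inlay [ 474.25667222 -185.40813434   78.        ] 33.759706698317444 166.41529693807976
tri [ 472.63028227 -186.93486276   81.39919972]
jar top corners [[ 505.6 -166.6   48. ]
 [ 491.8 -220.1   48. ]
 [ 436.7 -204.7   48. ]] [ 471.13089851 -185.67209961   48.        ]
top [[601.8 186.8]
 [580.   71.3]
 [462.3  90. ]
 [484.5 208.8]] [532.12032346 139.22553609] [117.57343423 119.1570067  120.79909401 119.39360493] [79.29061085 80.93047318 79.42591    79.37920036]
side [[603.1 187.4]
 [580.2  68.9]
 [458.5  80.6]
 [486.5 208.4]] [532.06569229 136.32927877] [120.67657221 122.27834874 130.90460275 118.46187741] [79.06947491 84.53657791 77.6383972  79.77698445]
[533.17950944 140.23910973]
```

Jar centre is about (473,-187) with yaw 166.3 (mod 90). The block is about (532,139.5) with yaw 79.4. I'll go above the jar.

```bash
python3 -m handwheel '[[-0.0281,-0.0307,0,0],[-0.0281,-0.0307,0,0],[-0.0281,-0.0307,0,0],[-0.0281,-0.0307,0,0],[-0.0281,-0.0307,0,0],[-0.0281,-0.0307,0,0],[-0.0281,-0.0307,0,0],[-0.0281,-0.0307,0,0],[-0.0281,-0.0307,0,0]]' 0.0854 60
python3 -m handwheel '[[-0.0281,-0.0307,0.0,0],[-0.0281,-0.0307,0,0],[-0.0281,-0.0307,0,0],[-0.0281,-0.0307,0,0],[-0.0281,-0.0307,0,0],[-0.0281,-0.0307,0,0],[-0.0281,-0.0307,0,0],[-0.0281,-0.0307,0,0],[-0.0281,-0.0307,0,0]]'
python3 -m handwheel '[[0,0,0.01,7.7],[0,0,0.01,7.7],[0,0,0.01,7.7],[0,0,0.01,7.7],[0,0,0.01,7.7],[0,0,0.01,7.7],[0,0,0.01,7.7],[0,0,0.01,7.7],[0,0,0.01,7.7],[0,0,0.01,7.7]]'
python3 -m handwheel '[[0,0,0,0],[0,0,0,0]]'
cat >> h.py <<'E'
def go(x,y,z,yaw):
    """rows shift to world TCP target from measured pose, tool axes"""
    from scipy.spatial.transform import Rotation as Q
    s=r.sense();M=Q.from_euler("xyz",s["tcp_rot"],degrees=True)
    print("at",np.round(s["tool_pos"],1),np.round(s["tcp_rot"],2),"t",s["time"],"F",np.round(s["ft_force"],1),"gap",round(s["finger_gap"],1),"grip",round(s["grip_force"],1))
    print("shift mm",np.round(M.inv().apply(np.array([x,y,z])-s["tool_pos"]),1),"turn",round((s["tcp_rot"][2]-yaw+90)%180-90,2))
E
python3 - <<'E'
from h import *
go(472.8,-186.6,21.5,76.3)
a=r.snapshot("side")[225:375,230:420];b=r.snapshot("top")[180:330,280:470]
cv2.imwrite("pics/c2.png",cv2.resize(cv2.cvtColor(np.vstack([a,b]),4),None,fx=2.6*.75,fy=2.6*.75,interpolation=2))
E
```

```text
time: 1.0
tool_pos: [371.9, 172.5, 231.0]
tcp_rot: [-180.0, -0.0, 153.1]
ft_force: [1.1, 0.1, 0.6]
finger_gap: 85.4
grip_force: 0.0
time: 1.9
tool_pos: [472.4, -188.4, 230.9]
tcp_rot: [180.0, -0.0, 153.1]
ft_force: [1.2, 0.4, 1.3]
finger_gap: 85.2
grip_force: 0.0
time: 2.9
tool_pos: [472.1, -186.5, 130.4]
tcp_rot: [-179.9, -0.0, 75.8]
ft_force: [0.5, 0.4, 0.4]
finger_gap: 85.0
grip_force: 0.0
time: 3.1
tool_pos: [472.1, -186.5, 131.1]
tcp_rot: [-179.9, -0.0, 76.3]
ft_force: [0.9, -0.0, 0.5]
finger_gap: 85.4
grip_force: 0.0
at [ 472.1 -186.5  131.1] [-1.7994e+02 -1.0000e-02  7.6310e+01] t 3.1 F [ 0.9 -0.   0.5] gap 85.4 grip 0.0
shift mm [1.000e-01 8.000e-01 1.096e+02] turn 0.01
```

View pics/c2.png

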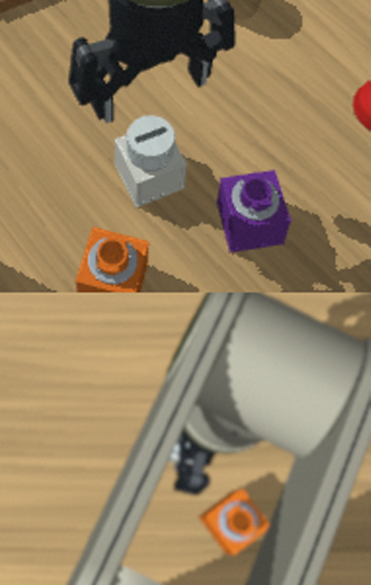

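The fingers straddle the white jar (crop 150,160), clear of the orange and purple ones. I'll descend and grip.

```bash
python3 -m handwheel '[[0,0.0008,0.02,0],[0,0,0.02,0],[0,0,0.02,0],[0,0,0.02,0],[0,0,0.015,0],[0,0,0.01,0],[0,0,0.004,0],[0,0,0,0]]'
python3 -m handwheel '[[0,0,0,0],[0,0,0,0],[0,0,0,0],[0,0,0,0],[0,0,0,0],[0,0,0,0],[0,0,0,0],[0,0,0,0]]' 0.045 60
python3 - <<'E'
from h import *
go(532.3,139.5,100,79.4)
E
```

```text
time: 4.0
tool_pos: [473.2, -186.9, 22.2]
tcp_rot: [-180.0, -0.0, 76.1]
ft_force: [0.8, 0.2, 0.3]
finger_gap: 85.1
grip_force: 0.0
time: 4.8
tool_pos: [473.8, -187.3, 23.6]
tcp_rot: [179.9, 0.0, 76.1]
ft_force: [-2.5, 0.7, 5.4]
finger_gap: 53.0
grip_force: 64.3
at [ 473.8 -187.3   23.6] [1.7992e+02 3.0000e-02 7.6080e+01] t 4.8 F [-2.5  0.7  5.4] gap 53.0 grip 64.3
shift mm [331.2 -21.8 -76.6] turn -3.32
```

```bash
python3 -m handwheel '[[0,0,-0.01,0],[0,0,-0.02,0],[0,0,-0.02,0],[0,0,-0.02,0]]'
python3 -m handwheel '[[0.02,-0.0013,0,0],[0.0346,-0.0023,0,0],[0.0346,-0.0023,0,0],[0.0346,-0.0023,0,0],[0.0346,-0.0023,0,0],[0.0346,-0.0023,0,0],[0.0346,-0.0023,0,0],[0.0346,-0.0023,0,0],[0.0346,-0.0023,0,0],[0.0346,-0.0023,0,-3.3]]'
python3 -m handwheel '[[0,0,0,0],[0,0,0,0],[0,0,0,0]]'
python3 - <<'E'
from h import *
go(532.3,139.5,29.5,79.4)
a=r.snapshot("side")[110:260,160:320]
cv2.imwrite("pics/c3.png",cv2.resize(cv2.cvtColor(a,4),None,fx=4,fy=4,interpolation=2))
t=r.snapshot("top")[170:290,170:300]
cv2.imwrite("pics/c4.png",cv2.resize(cv2.cvtColor(t,4),None,fx=3,fy=3,interpolation=2))
E
```

```text
time: 5.2
tool_pos: [472.4, -186.5, 92.8]
tcp_rot: [-179.9, -0.0, 76.1]
ft_force: [0.4, -0.2, -6.6]
finger_gap: 52.7
grip_force: 65.2
time: 6.2
tool_pos: [530.9, 141.4, 92.1]
tcp_rot: [-179.9, 0.0, 79.4]
ft_force: [0.1, -0.7, -6.5]
finger_gap: 53.0
grip_force: 65.4
time: 6.5
tool_pos: [531.0, 139.4, 92.0]
tcp_rot: [-179.9, 0.0, 79.4]
ft_force: [0.6, 0.2, -6.1]
finger_gap: 53.1
grip_force: 65.3
at [531.  139.4  92. ] [-1.7994e+02  4.0000e-02  7.9350e+01] t 6.5 F [ 0.6  0.2 -6.1] gap 53.1 grip 65.3
shift mm [ 0.4  1.3 62.5] turn -0.05
```

View pics/c3.png

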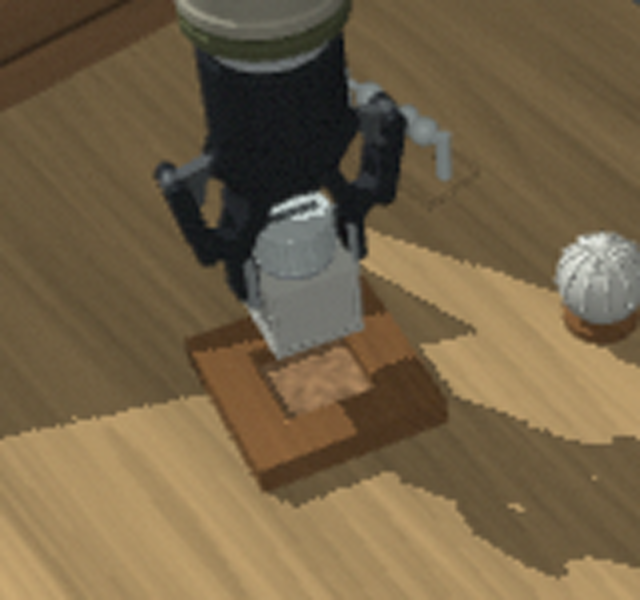

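The side view shows the jar held square over the pocket. Its lower front edge runs from crop (279,357) to (364,330), and the block's near corners are at (263,470), (445,403) and (187,342). I'll measure where the jar sits in the hand.

```bash
python3 - <<'E'
from h import *
f=lambda p:((p[0]+.5)/4-.5+160,(p[1]+.5)/4-.5+110)
u=lambda a:np.array([np.cos(np.radians(a)),np.sin(np.radians(a))])
C=[at("side",*f(p),68.4)[:2] for p in((279,357),(364,330))]
e=C[1]-C[0];print("edge",C,np.hypot(*e),np.degrees(np.arctan2(*e[::-1]))%90)
X=u(79.4);Y=np.array([X[1],-X[0]]);m=(C[0]+C[1])/2
print("jar centre",m+27*X,m-27*X)
B=[at("side",*f(p),20)[:2] for p in((187,342),(263,470),(445,403),(362,274))];print("block",np.round(B,1),(B[0]+B[2])/2)
P=[at("side",*f(p),8)[:2] for p in((294,413),(372,385))];e=P[1]-P[0];print("floor edge",P,np.hypot(*e),sum(P)/2+29*X)
E
```

```text
edge [array([500.96907394, 120.8014882 ]), array([551.20234843, 108.2579948 ])] 51.775680513951464 75.97967252180872
jar centre [531.05239765 141.06899593] [521.11902472  87.99048707]
block [[486.  208.8]
 [466.2  93.4]
 [578.8  70. ]
 [604.2 191.2]] [532.41988912 139.41915249]
floor edge [array([509.76408452, 128.90325042]), array([559.45609977, 118.48426726])] 50.77254760042569 [539.94468132 152.19888396]
```

View pics/c4.png

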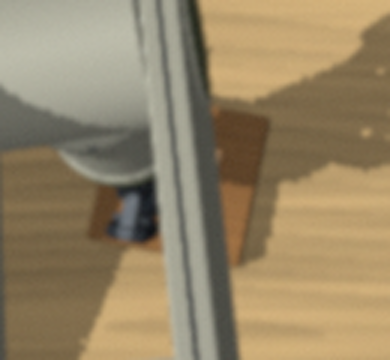

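```bash
python3 -m handwheel '[[-0.001,0.0014,0.012,0],[0,0,0.012,0],[0,0,0.012,0],[0,0,0.008,0],[0,0,0.004,0],[0,0,0.003,0],[0,0,0.003,0],[0,0,0,0]]'
python3 -m handwheel '[[0,0,0.001,0],[0,0,0.001,0],[0,0,0.001,0],[0,0,0,0]]'
```

```text
time: 7.4
tool_pos: [533.5, 139.7, 38.9]
tcp_rot: [179.9, -0.1, 79.4]
ft_force: [0.7, 4.2, -4.1]
finger_gap: 52.9
grip_force: 66.3
time: 7.8
tool_pos: [533.7, 139.7, 35.7]
tcp_rot: [179.9, -0.1, 79.4]
ft_force: [1.3, 5.8, -3.3]
finger_gap: 52.8
grip_force: 66.5
```

It's inside the mouth and rubbing lightly (+y push), so I'll ease over and go on down.

```bash
python3 -m handwheel '[[0.001,0,0.001,0],[0,0,0.001,0],[0,0,0.001,0],[0,0,0.001,0],[0,0,0,0],[0,0,0,0]]'
python3 -m handwheel '[[0,0,0.001,0],[0,0,0,0],[0,0,0,0]]'
```

```text
time: 8.4
tool_pos: [533.1, 139.7, 32.0]
tcp_rot: [180.0, 0.0, 79.4]
ft_force: [-4.3, 1.2, 6.4]
finger_gap: 52.7
grip_force: 67.4
time: 8.7
tool_pos: [533.1, 139.6, 31.9]
tcp_rot: [180.0, 0.0, 79.4]
ft_force: [-8.9, -0.0, 14.1]
finger_gap: 52.9
grip_force: 68.5
```

Bottomed out at about floor height. I'll release and look.

```bash
python3 -m handwheel '[[0,0,0,0],[0,0,0,0],[0,0,0,0],[0,0,0,0],[0,0,0,0],[0,0,0,0],[0,0,-0.01,0],[0,0,-0.01,0],[0,0,-0.008,0],[0,0,0,0]]' 0.08
python3 - <<'E'
from h import *
go(532.3,139.5,60.3,79.4)
a=r.snapshot("side")[110:260,160:320]
cv2.imwrite("pics/c5.png",cv2.resize(cv2.cvtColor(a,4),None,fx=4,fy=4,interpolation=2))
E
```

```text
time: 9.7
tool_pos: [534.6, 140.1, 60.7]
tcp_rot: [179.8, -0.1, 79.4]
ft_force: [0.4, 0.2, 0.7]
finger_gap: 79.8
grip_force: 0.0
at [534.6 140.1  60.7] [ 1.798e+02 -7.000e-02  7.938e+01] t 9.7 F [0.4 0.2 0.7] gap 79.8 grip 0.0
shift mm [-1.  -2.1  0.4] turn -0.02
```

View pics/c5.png

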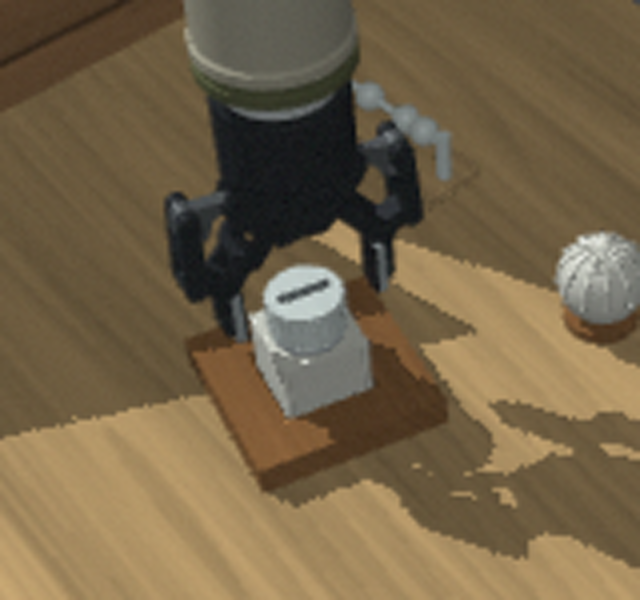

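The jar stands flat in the pocket, with the inlay centre at crop (302,292). I'll check its axis and tilt.

```bash
python3 - <<'E'
from h import *
a=cv2.imread("pics/c5.png")
f=lambda p:((p[0]+.5)/4-.5+160,(p[1]+.5)/4-.5+110)
g=cv2.cvtColor(a,6);k=np.zeros_like(g);k[275:308,272:334]=1
m=((g<120)*k).astype(np.uint8);c=max(cv2.findContours(m,0,1)[0],key=cv2.contourArea);R=cv2.minAreaRect(c);print(R)
print("lid axis at z86",at("side",*f(R[0]),86))
C=[at("side",*f(p),20)[:2] for p in((293,416),(372,384))];print("front edge at block top",C,np.hypot(*(C[1]-C[0])))
X=np.array([np.cos(np.radians(79.4)),np.sin(np.radians(79.4))]);print((C[0]+C[1])/2+27*X)
E
```

```text
((303.29193115234375, 291.3028869628906), (7.774654388427734, 52.79929733276367), 70.01689910888672)
lid axis at z86 [532.8269209  140.64073313  86.        ]
front edge at block top [array([502.80518076, 117.48939088]), array([554.01470256, 109.51123805])] 51.82727124730186
[533.37662813 140.03956889]
```

```bash
python3 -m handwheel '[[0,-0.0016,0.0003,0],[0,0,0,0],[0,0,0,0],[0,0,0,0],[0,0,0,0],[0,0,0,0],[0,0,0,0],[0,0,0,0],[0,0,0,0],[0,0,0,0]]' 0.035 80
python3 -m handwheel '[[0,0,0,-2],[0,0,0,-4],[0,0,0,-5],[0,0,0,-5],[0,0,0,-4],[0,0,0,0]]'
```

```text
time: 10.75
tool_pos: [531.5, 140.1, 58.1]
tcp_rot: [180.0, -0.0, 79.4]
ft_force: [3.4, -1.6, -0.5]
finger_gap: 43.7
grip_force: 81.8
time: 11.35
tool_pos: [531.7, 140.5, 58.2]
tcp_rot: [179.9, -0.0, 99.4]
ft_force: [4.5, 1.0, 0.2]
finger_gap: 43.6
grip_force: 81.7
```

```bash
python3 -m handwheel '[[0,0,0,-5],[0,0,0,-5],[0,0,0,-5],[0,0,0,-5],[0,0,0,-5],[0,0,0,-5],[0,0,0,-5],[0,0,0,-5],[0,0,0,-5],[0,0,0,0]]'
python3 - <<'E'
from h import *
go(533,140.3,60.3,79.4);print(r.sense()["wrist_torque"])
a=r.snapshot("side")[110:260,160:320]
cv2.imwrite("pics/c6.png",cv2.resize(cv2.cvtColor(a,4),None,fx=4,fy=4,interpolation=2))
E
```

```text
time: 12.35
tool_pos: [531.8, 140.3, 58.3]
tcp_rot: [180.0, 0.0, 144.4]
ft_force: [4.5, 1.3, 0.1]
finger_gap: 43.6
grip_force: 81.6
at [531.8 140.3  58.3] [1.7995e+02 4.0000e-02 1.4441e+02] t 12.35 F [4.5 1.3 0.1] gap 43.6 grip 81.6
shift mm [-0.9  0.7 -2. ] turn 65.01
[-0.02004632 -0.82316078 -0.20004243]
```

View pics/c6.png

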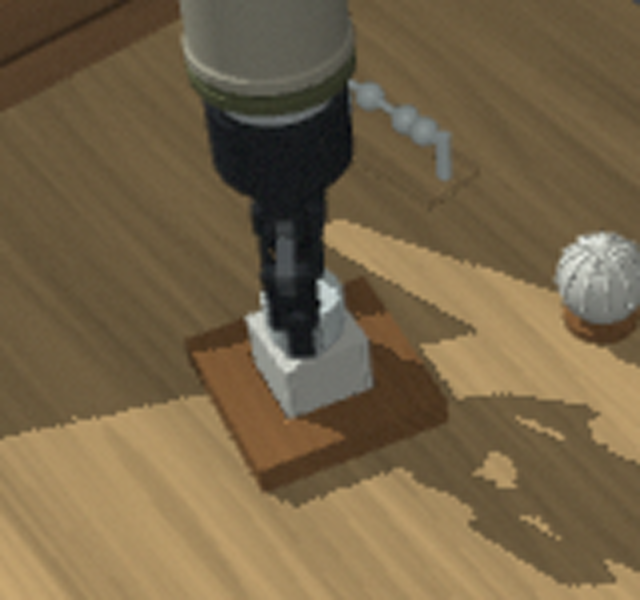

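The hand turned 65° with the jar still seated. I'll turn 5° more to cover the pocket play, then test-lift a little.

```bash
python3 -m handwheel '[[0,0,0,-3],[0,0,0,-2],[0,0,0,0],[0,0,0,0],[0,0,0,0]]'
python3 -m handwheel '[[0,0,-0.001,0],[0,0,-0.001,0],[0,0,0,0],[0,0,0,0]]'
```

```text
time: 12.9
tool_pos: [531.9, 140.2, 58.3]
tcp_rot: [180.0, 0.0, 149.2]
ft_force: [6.0, 0.7, 1.1]
finger_gap: 43.7
grip_force: 81.6
time: 13.3
tool_pos: [530.7, 140.2, 59.5]
tcp_rot: [-180.0, -0.1, 149.4]
ft_force: [1.4, 0.7, -3.6]
finger_gap: 43.5
grip_force: 81.6
```

```bash
python3 -m handwheel '[[0,0,-0.001,0],[0,0,0,0],[0,0,0,0]]'
python3 - <<'E'
from h import *
r.snapshot("side");S=[r.sense()["ft_force"] for _ in range(1)]
print(S,r.sense()["wrist_torque"],r.sense()["tool_pos"])
E
```

```text
time: 13.6
tool_pos: [530.6, 140.0, 60.4]
tcp_rot: [-179.9, -0.1, 149.4]
ft_force: [1.4, 1.0, -5.7]
finger_gap: 43.3
grip_force: 81.8
[array([ 0.46586771,  0.03422125, -4.49354694])] [ 0.08116476 -0.19885975 -0.10005444] [530.77462819 140.01959789  60.51531648]
```

About 5 N means the jar is coming up with the lid, so it's still locked and the grip has probably slipped. I'll set it back, open and look at the inlay.

```bash
python3 -m handwheel '[[0,0,0.001,0],[0,0,0.001,0],[0,0,0.001,0],[0,0,0.0005,0],[0,0,0,0],[0,0,0,0]]'
python3 -m handwheel '[[0,0,0,0],[0,0,0,0],[0,0,0,0],[0,0,0,0],[0,0,0,0],[0,0,-0.015,0],[0,0,-0.02,0],[0,0,-0.02,0],[0,0,0,0]]' 0.08
python3 - <<'E'
from h import *
go(533,140.3,60.3,79.4)
a=r.snapshot("side")[110:260,160:320]
cv2.imwrite("pics/c7.png",cv2.resize(cv2.cvtColor(a,4),None,fx=4,fy=4,interpolation=2))
E
```

```text
time: 14.25
tool_pos: [532.5, 140.2, 58.5]
tcp_rot: [179.9, 0.1, 149.4]
ft_force: [5.7, 0.2, 4.5]
finger_gap: 44.1
grip_force: 82.9
time: 15.15
tool_pos: [534.0, 140.6, 117.1]
tcp_rot: [179.8, 0.3, 149.4]
ft_force: [0.8, -0.3, -0.3]
finger_gap: 79.8
grip_force: 0.0
at [534.  140.6 117.1] [179.75   0.29 149.38] t 15.15 F [ 0.8 -0.3 -0.3] gap 79.8 grip 0.0
shift mm [ 1.  -1.  56.8] turn 69.98
```

View pics/c7.png

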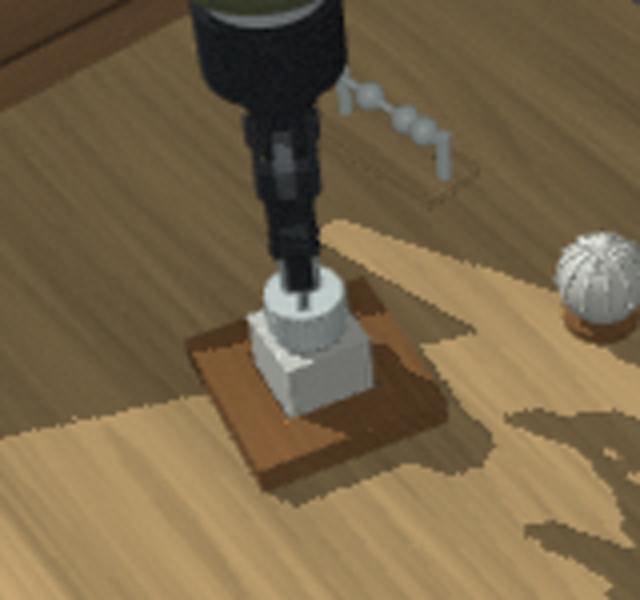

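The lid is free of the fingers, and the inlay now runs roughly up-down in the image (end at 303,303), partly hidden. I'll raise more and measure the inlay angle in code.

```bash
python3 -m handwheel '[[0,0,-0.02,0],[0,0,-0.03,0],[0,0,-0.03,0],[0,0,0,0]]'
cat >inl.py <<'E'
from h import *
def inl(fn):
    im=cv2.cvtColor(r.snapshot("side"),4);cv2.imwrite(fn,im);g=cv2.cvtColor(im,6)
    c=px("side",(533,140,86));x,y=int(c[0]),int(c[1]);w=g[y-11:y+12,x-11:x+12]
    w=cv2.resize(w,None,fx=4,fy=4,interpolation=2);k=np.zeros_like(w);cv2.ellipse(k,(47,47),(33,24),0,0,360,1,-1)
    m=((w<120)*k).astype(np.uint8);C=max(cv2.findContours(m,0,1)[0],key=cv2.contourArea)[:,0,:]
    P=np.array([at("side",(p[0]+.5)/4-.5+x-11,(p[1]+.5)/4-.5+y-11,86)[:2] for p in C],np.float32)
    R=cv2.minAreaRect(P);b=cv2.boxPoints(R);e=max((b[1]-b[0],b[2]-b[1]),key=lambda v:np.hypot(*v))
    print("inlay centre",R[0],"size",R[1],"angle",np.degrees(np.arctan2(e[1],e[0]))%180)
    s=cv2.resize(im[110:260,160:320],None,fx=4,fy=4,interpolation=2);cv2.imwrite("z"+fn.replace("/","_"),s)
E
python3 - <<'E'
from inl import *
go(533,140.3,60.3,79.4);inl("pics/i1.png")
E
```

```text
time: 15.6
tool_pos: [533.7, 140.5, 197.0]
tcp_rot: [179.7, 0.3, 149.4]
ft_force: [0.6, 0.1, -0.2]
finger_gap: 79.7
grip_force: 0.0
at [533.7 140.5 197. ] [179.75   0.3  149.38] t 15.6 F [ 0.6  0.1 -0.2] gap 79.7 grip 0.0
shift mm [  1.2  -1.1 136.7] turn 69.98
inlay centre (533.2612915039062, 141.39013671875) size (30.95341682434082, 5.396233558654785) angle 57.367344
```

The inlay is at 57.4°, up from about 169.5° (= -10.5°) closed, so the lid turned about 68°. Less the jar's play, that leaves the thread near 1.1 rad. I'll regrip, turn about 9° more (to about 1.27, under 1.5) and try the lift again.

```bash
python3 -m handwheel '[[0.0007,0.0003,0.03,0],[0,0,0.03,0],[0,0,0.03,0],[0,0,0.02,0],[0,0,0.015,0],[0,0,0.01,0],[0,0,0,0],[0,0,0,0]]'
python3 -m handwheel '[[0,0,0,0],[0,0,0,0],[0,0,0,0],[0,0,0,0],[0,0,0,0],[0,0,0,0],[0,0,0,0],[0,0,0,0]]' 0.035 100
python3 -m handwheel '[[0,0,0,-2],[0,0,0,-3],[0,0,0,-3],[0,0,0,-1],[0,0,0,0],[0,0,0,0]]'
python3 -m handwheel '[[0,0,-0.001,0],[0,0,-0.001,0],[0,0,0,0],[0,0,0,0],[0,0,0,0]]'
```

```text
time: 16.45
tool_pos: [531.3, 140.8, 58.0]
tcp_rot: [180.0, 0.0, 149.4]
ft_force: [0.7, -0.2, -0.1]
finger_gap: 79.8
grip_force: 0.0
time: 17.25
tool_pos: [532.0, 141.1, 59.1]
tcp_rot: [179.9, 0.1, 149.4]
ft_force: [-1.4, 0.5, 5.9]
finger_gap: 43.2
grip_force: 100.7
time: 17.85
tool_pos: [532.1, 140.9, 59.1]
tcp_rot: [179.9, 0.1, 158.4]
ft_force: [-0.4, -0.7, 4.8]
finger_gap: 43.1
grip_force: 100.9
time: 18.35
tool_pos: [531.3, 140.9, 59.6]
tcp_rot: [180.0, 0.0, 158.4]
ft_force: [4.5, 2.0, -1.5]
finger_gap: 43.2
grip_force: 101.9
```

```bash
python3 -m handwheel '[[0,0,-0.001,0],[0,0,0,0],[0,0,0,0]]'; python3 -m handwheel '[[0,0,-0.001,0],[0,0,0,0],[0,0,0,0],[0,0,0,0]]'
```

```text
time: 18.65
tool_pos: [530.7, 140.8, 60.3]
tcp_rot: [-180.0, -0.0, 158.4]
ft_force: [3.1, 2.4, -2.7]
finger_gap: 43.3
grip_force: 102.0
time: 19.05
tool_pos: [530.3, 140.6, 61.0]
tcp_rot: [-180.0, -0.1, 158.4]
ft_force: [0.5, 1.7, -6.9]
finger_gap: 43.3
grip_force: 102.2
```

```bash
python3 - <<'E'
from h import *
print(r.sense()["ft_force"],r.sense()["wrist_torque"])
im=cv2.cvtColor(r.snapshot("side"),4);cv2.imwrite("pics/n1.png",im)
i1=cv2.imread("pics/i1.png")
big=lambda i:cv2.resize(i[110:260,160:320],None,fx=4,fy=4,interpolation=2)
cv2.imwrite("pics/c8.png",np.hstack([big(i1)[220:480,180:460],big(im)[220:480,180:460]]))
E
```

```text
[ 0.53204769  1.7108088  -6.86082055] [ 0.19286588 -0.10595538 -0.15259401]
```

View pics/c8.png

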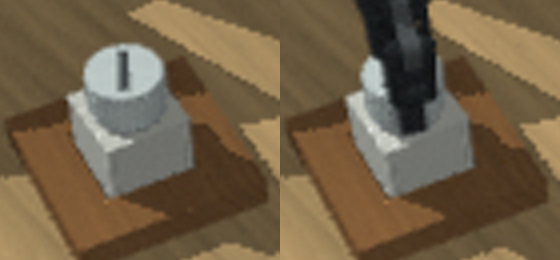

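The left half (before) and right half (gripped, pulling) both show the jar in the pocket. I need to know whether it rose, so I'll compare the body's left top corner numerically.

```bash
python3 - <<'E'
from h import *
a=cv2.imread("pics/i1.png",0);b=cv2.imread("pics/n1.png",0);c=cv2.imread("pics/c6.png",0)
up=lambda i:cv2.resize(i[110:260,160:320],None,fx=8,fy=8,interpolation=2)
A,B=up(a),up(b)
for name,(x,y,w,h) in {"left corner":(480,610,90,110),"right corner":(690,620,70,110),"block corner":(470,860,110,110),"front low":(540,760,120,80)}.items():
    T=B[y:y+h,x:x+w];S=A[y-30:y+h+30,x-30:x+w+30]
    m=cv2.matchTemplate(S,T,5);_,v,_,l=cv2.minMaxLoc(m);print(name,"moved px",(30-l[0])/8,(30-l[1])/8,round(v,3))
print(px("side",(533,140,58))-px("side",(533,140,56)))
E
```

```text
left corner moved px -0.375 0.25 0.966
right corner moved px -0.25 -0.125 0.988
block corner moved px 0.0 0.0 0.997
front low moved px 0.0 0.0 0.991
[-0.0754857  -0.60317778]
```

The jar hasn't risen; the commanded lift so far mostly relieved the push. I'll lift a few mm more.

```bash
python3 -m handwheel '[[0,0,-0.001,0],[0,0,-0.001,0],[0,0,-0.001,0],[0,0,0,0],[0,0,0,0]]'
python3 - <<'E'
from h import *
cv2.imwrite("pics/n2.png",cv2.cvtColor(r.snapshot("side"),4))
a=cv2.imread("pics/n1.png",0);b=cv2.imread("pics/n2.png",0)
up=lambda i:cv2.resize(i[110:260,160:320],None,fx=8,fy=8,interpolation=2)
A,B=up(a),up(b)
for name,(x,y,w,h) in {"left corner":(480,610,90,110),"right corner":(690,620,70,110),"finger":(570,540,60,120)}.items():
    T=B[y:y+h,x:x+w];S=A[y-30:y+h+30,x-30:x+w+30]
    m=cv2.matchTemplate(S,T,5);_,v,_,l=cv2.minMaxLoc(m);print(name,"moved px",(30-l[0])/8,(30-l[1])/8,round(v,3))
E
```

```text
time: 19.6
tool_pos: [531.7, 141.0, 65.3]
tcp_rot: [179.9, 0.1, 158.4]
ft_force: [0.8, 1.6, -0.9]
finger_gap: 43.0
grip_force: 102.3
left corner moved px 0.5 -0.5 0.95
right corner moved px 0.5 0.0 0.973
finger moved px 0.125 -1.5 0.981
```

The force dropped to -0.9 N, which is the lid's own weight, so it's free. I'll lift straight up.

```bash
python3 -m handwheel '[[0,0,-0.002,0],[0,0,-0.004,0],[0,0,-0.006,0],[0,0,-0.008,0],[0,0,-0.008,0],[0,0,-0.004,0],[0,0,-0.002,0],[0,0,0,0],[0,0,0,0],[0,0,0,0]]'
python3 - <<'E'
from h import *
im=cv2.cvtColor(r.snapshot("side"),4);cv2.imwrite("pics/n3.png",im)
go(533,140.5,97,158.4)
a=cv2.imread("pics/i1.png",0);b=cv2.imread("pics/n3.png",0)
up=lambda i:cv2.resize(i[110:260,160:320],None,fx=8,fy=8,interpolation=2)
A,B=up(a),up(b)
for name,(x,y,w,h) in {"left corner":(480,610,90,110),"right corner":(690,620,70,110),"front low":(540,760,120,80)}.items():
    T=B[y:y+h,x:x+w];S=A[y-30:y+h+30,x-30:x+w+30]
    m=cv2.matchTemplate(S,T,5);_,v,_,l=cv2.minMaxLoc(m);print(name,"moved px",(30-l[0])/8,(30-l[1])/8,round(v,3))
cv2.imwrite("pics/c9.png",cv2.resize(im[110:260,160:320],None,fx=4,fy=4,interpolation=2))
E
```

```text
time: 20.65
tool_pos: [530.6, 140.7, 98.0]
tcp_rot: [-180.0, -0.0, 158.4]
ft_force: [-0.7, -0.6, -1.3]
finger_gap: 43.3
grip_force: 102.4
at [530.6 140.7  98. ] [-1.7998e+02 -4.0000e-02  1.5838e+02] t 20.7 F [ 0.1 -0.2 -1.1] gap 43.0 grip 102.4
shift mm [-2.3  0.7  1. ] turn -0.02
left corner moved px 0.5 0.125 0.936
right corner moved px 0.375 -0.25 0.806
front low moved px 0.0 0.0 0.983
```

```bash
python3 -c "
from bench import r
print(r.hand_in())"
```

```text
the job is handed in; nothing more can be done
None
```

I handed the job in at about 21 s: the jar reads as seated in the pocket, the lid unscrewed an estimated 1.27 rad and held level about 25 mm above the mouth; the hand-in returned no verdict.

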